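Shear the top test plaque off its stack onto the inspection stage

ROBOT

A 6-joint arm with a two-finger parallel gripper is mounted at the origin on the work surface. World frame = base frame: x ahead of the robot, y to its left, z up, the work surface at z = 0. Lengths are in mm, angles in degrees, forces in N, time in s.
With the tool pointing down it reaches from about 225 to 875 mm from the base axis. Payload 3.4 kg.
Tool frame: the origin (TCP) lies on the front face of the gripper's body, between the roots of the fingers; the fingertips stand 73 mm ahead of it and the grasp point (between the pads) lies 54 mm ahead of it (robot.grip_depth is the distance from the TCP to the grasp point, in mm); z points along the fingers, y is the direction in which the jaws open and shut (so a half turn about z gives the same grasp; the last joint's range is limited). The gripper opens to 85 mm and grips with 20 to 120 N. Pads are 22 mm wide; open, the fingers measure 114 mm over their backs; the gripper's body (76 mm by 85 mm) begins 54 mm behind the grasp point. The pads swing forward as they close: fully open they stand 13 mm farther back than shut.
Start: joints at [69.672, 15.808, 86.224, -0, 77.962, -6.933], TCP at [133.226, 559.38, 303.928] pointing down, gripper open.
Joint ranges: [-165.64, 165.64], [-43.16, 119.46], [12.63, 154.43], [-67.54, 247.53], [6.08, 155.33], [-154.97, 154.97]. Speed limits (degrees/s): [147.25, 147.25, 180, 180, 180, 180].

INTERFACE

Orientations are given as a 3x3 rotation matrix whose columns are the frame's x, y, z axes.
In Python, from rig import robot gives the robot as it stands.
- The arm moves only by the shell command python3 -m pendant 'ROWS' [FORCE]. ROWS is JSON, a list of rows, each a list of 5 numbers: the gripper's target within -1 to 1 (shut at 1, half-way at 0, fully open at -1), then the shift along the tool's x, y, z in m, then the turn about the tool's z in rad. In form: [[gripper, x, y, z, yaw], ...]. A call has 1 to 8 rows; each row is the pose to reach, as a shift and turn from the pose commanded when the call began, along the tool's axes at that moment; what a row does not reach only later rows make up. A row lasts 1/12 s, in which the tool goes at most 41.7 mm and 7.16 degrees, less where a joint would pass 70% of its speed; a pose out of reach is approached as far as the arm can. A call with a gripper value outside its range is refused whole. The fingers move at their own pace and stop on an object; FORCE is the grip in N (left out, the last holds). Time passes only in rows, so rows that repeat a pose let the fingers close. It gives the time, the measured TCP pose, the force and the opening at its end, in the units of the state.
- robot.sense(): the state, without advancing time (a new reading comes with each control period).
- robot.snapshot(name): name is "scene" or "side" or "wrist"; returns a dict with "color" (384x512x3 uint8, red, green, blue), "K" (3x3 intrinsics, pixels), "dist" ([k1, k2, p1, p2, k3] as OpenCV has them; the pictures are not rectified), "R" (3x3) and "t" (3): a world point X has camera coordinates R X + t. Camera axes: x right, y down, z forward; pixel columns grow to the right and rows downward; lengths in mm; the calibration is good to about 2 mm. A picture is of the moment at which its call begins. There is no depth.
- robot.sign_off(): hands the job in, once; it reports no verdict.
Trained networks look in a picture, given as the dict that the camera call returned (one of the last four; its "shot" number tells which), for a name from the list of things; names that differ only in an ending like _2 or _b are one class to them, and where a whole thing is asked for, a point or a joint stands for the part that bears it (a point fixed in the world has none). Each returns a list of dicts, best first, with "p" (0 to 1); they miss things now and then, are a little off and sometimes report something else, mostly with a low value. They report only what shows in the picture. A call takes as long as a camera call. They do not tell look-alikes from the thing itself.
- robot.trace(picture, target): "mask" (384x512 bool, what is visible of it) and "at" ([column, row] in pixels, amid what is visible of it).
The state is a dict: "time": time; "joint_pos": joint angles; "dq": joint speeds; "effort": joint torques, N m; "eef_pos": TCP position; "tool_rot": TCP orientation; "force": force on the tool from outside, world axes, zero at the start; "ft_torque": the same for the moment, N m; "grip_width": finger opening in mm.
Only numpy, scipy, OpenCV 4.12 (cv2) and the standard library are available. Lean on these libraries where they do the work, as an engineer would, in place of code of your own. Each camera call takes 0.05 s, during which the arm holds its last target. There are 200 camera calls.

TASK

Slide the top plaque straight out of the magazine, off its stack and onto the inspection stage beside it, until its leading edge is flush against the stage's end stop; then let go and leave it lying flat there. Never lift it; press on it lightly (it marks above about 15 N), and leave the other three plaques neatly in the magazine and everything around untouched.

Things in the scene. Friction and masses are not known exactly. Their poses are not given: they have to be found in the camera images.
- magazine: Grey plaque magazine fixed to the bench. Origin: centre of its underside, on the bench, under the stack; z up; +x is the way plaques slide out, to the stage; that side is open. Rear wall (x -64 to -56 mm) and side walls (y 47 to 59 mm each side) rise 10 mm above the top plaque and cover its edges. Its floor is sprung: pressed, the stack sinks about 1 mm per 15 N.
- plaque4_center (a point): Centre, half-way up, of the top plaque: smooth flat green plastic, 100 x 90 x 8 mm, 90 g; x along its 100 mm side (the slide direction), z up. Its top is 4 mm above this point, 52 mm above the bench at first. It slides on plastic and on the stage with friction about 0.3 (varies by a quarter); finger tips grip it at least twice as well: shut tips pressed on its top can drag it.
- plaque3_center (a point): Centre of the second plaque from the top (same size); it must stay in the stack.
- plaque2_center (a point): Centre of the third plaque from the top (same size); it must stay in the stack.
- plaque1_center (a point): Centre of the bottom plaque (same size); it must stay in the stack.
- stop_face (a point): Middle of the foot of the end stop's face, at the level of the top of the stage's bed. x is the slide direction, into the stop; y along the stop; z up. The stop is a steel bar 118 mm long, 12 mm high. A flush plaque's centre is at x = -50 mm, 4 mm above the bed.
- stage: Inspection stage, fixed: flat aluminium bed 118 mm wide, bevelled entry edge 112 mm before the stop's face, 8 to 14 mm beyond the plaques' front edge; squared to the magazine within 2 degrees and 3 mm. Bed 2 to 6 mm below the top plaque's underside at first (varies); on rubber mounts: sinks 1 mm per 15 N. Origin: under its centre; x is the slide direction.
- plaque4: The top plaque itself; origin at the centre of its underside.
- parts_tray: Bystander: shallow white tray, 110 x 170 x 32 mm, with small green bricks, behind the magazine. Origin: centre of underside. Leave alone.
- sample_jar: Bystander: jar 56 mm across and 75 mm high, beside the magazine. Origin: centre of underside. Leave alone.
- check_weight: Bystander: steel check weight 44 mm across and 55 mm high, beside the magazine and stage. Origin: centre of underside. Leave alone.
Mind the look-alikes: they are no part of the job. Leave any red or turquoise look-alike of the magazine alone. Leave any brown look-alike of the plaque4 alone.

How it is judged (in metres and radians):
On the way, in this order (a step that is already met when the one before it is completed fails the run):
1. the top plaque has been slid part of the way out, its leading edge over the stage, its rear still on the stack (x of plaque4_center in the frame of magazine between 0.025 and 0.085 m and angle between plaque4_center's own z axis and vertical below 0.15 rad), for 0.1 s.
2. the top plaque is wholly off the stack, on the stage (x of plaque4_center in the frame of magazine above 0.105 m and z of plaque4_center in the frame of stop_face below 0.01 m), for 0.1 s.
At the end, for the whole second after the job is handed in: The top plaque lies flat on the stage's bed (within 3 degrees), released and at rest, its leading edge within 3 mm of the end stop and square to it within 3.4 degrees, its centre within 15 mm of the middle of the stop; the three other plaques are within 6 mm of where they were (x of plaque4_center in the frame of stop_face between -0.053 and -0.046 m and y of plaque4_center in the frame of stop_face between -0.015 and 0.015 m and z of plaque4_center in the frame of stop_face between 0.001 and 0.007 m and angle between the x axis of plaque4_center and the x axis of stop_face, either way round below 0.06 rad and angle between plaque4_center's own z axis and vertical below 0.05 rad and linear speed of plaque4 below 0.01 m/s and distance of each of plaque1_center, plaque2_center, plaque3_center from where it was at the start of the episode below 0.006 m); the robot touches nothing.
It fails at once if the plaque pressed with more than 15 N (contact force between the fingers and plaque4 above 15 N).
It fails at once if the plaque lifted (its centre 8 mm above its height in the stack) or tipped by more than 0.2 rad (height (world z) of plaque4_center above 0.056 m or angle between plaque4_center's own z axis and vertical above 0.2 rad).
It fails at once if one of the other plaques pulled more than 6 mm out of place (distance of any of plaque1_center, plaque2_center, plaque3_center from where it was at the start of the episode above 0.006 m).
It fails at once if a bystander moved more than 10 mm (distance of any of parts_tray, sample_jar, check_weight from where it was at the start of the episode above 0.01 m).
It also fails if it takes over 58 s, if anything falls off the work surface, if the arm or the gripper's body presses on something with over 40 N, if the wrist force passes 120 N, or if a joint passes its speed limit or range.

## Working session

There is one attempt and no reset: what is moved stays moved. The work goes in short steps, Python scripts to look and compute and a shell command to move; the robot and the scene stay as the last step left them, time stands still between calls to the robot, and variables do not carry over. Pictures are saved under pics/ and viewed, about 8 in all and at most 12, crops included, and the job is handed in when it is done.

```bash
mkdir -p pics; ls
cat > h.py <<'E'
import numpy as np, cv2
from rig import robot
def und(p,uv):
    return cv2.undistortPoints(np.array(uv,float).reshape(-1,1,2),np.array(p["K"]),np.array(p["dist"])).reshape(-1,2)
def ray(p,uv,z):
    R=np.array(p["R"]);t=np.array(p["t"]);o=-R.T@t
    out=[]
    for u in und(p,uv):
        d=R.T@np.array([u[0],u[1],1]); out.append(o+d*(z-o[2])/d[2])
    return np.array(out)
def proj(p,X):
    R=np.array(p["R"]);return cv2.projectPoints(np.array(X,float).reshape(-1,1,3),cv2.Rodrigues(R)[0],np.array(p["t"],float),np.array(p["K"]),np.array(p["dist"],float))[0].reshape(-1,2)
E
python3 - <<'E'
from h import *
s=robot.sense();print(s)
for n in("scene","side"):
    p=robot.snapshot(n)
    cv2.imwrite(f"pics/{n}0.png",p["color"][:,:,::-1])
    print(n,-np.array(p["R"]).T@p["t"])
    for t in("magazine","plaque4","stage","stop_face","sample_jar","check_weight","parts_tray"):
        for r in robot.trace(p,t)[:3]:
            m=r["mask"].astype(np.uint8);print(t,round(r["p"],2),r["at"],cv2.boundingRect(m),m.sum(),ray(p,[r["at"]],50 if t!="parts_tray" else 20).round())
a=cv2.imread("pics/scene0.png");b=cv2.imread("pics/side0.png")
cv2.imwrite("pics/both.png",np.vstack([a,b])[:, :])
E
```

```text
pics
{'time': 0.0, 'joint_pos': array([ 6.96723494e+01,  1.58495505e+01,  8.62949881e+01,  1.31420763e-03,
        7.79633855e+01, -6.93337489e+00]), 'dq': array([ 0.01379226, -0.08093994, -0.00969362, -0.03926421, -0.05194694,
       -0.13429804]), 'effort': array([-1.24866729e-04, -4.16769969e+01, -2.45811045e+01, -2.86210206e-04,
        1.07999714e-02, -3.71077351e-05]), 'eef_pos': array([133.06550865, 558.98532524, 303.02201825]), 'tool_rot': array([[-9.72797830e-01,  2.31654757e-01, -6.75387018e-04],
       [ 2.31655607e-01,  9.72796272e-01, -1.75852790e-03],
       [ 2.49642621e-04, -1.86714931e-03, -9.99998226e-01]]), 'force': array([ 0.81091271, -0.60150633,  0.25889555]), 'ft_torque': array([-0.02341269, -0.01805908,  0.01758385]), 'grip_width': 85.32635257977148}
scene [1131.50255057 -380.8586742   586.40436109]
magazine 0.89 [394.8, 204.6] (352, 173, 83, 64) 3081 [[771. 173.  50.]]
magazine 0.69 [172.1, 186.4] (142, 159, 58, 53) 2304 [[ 477. -189.   50.]]
magazine 0.63 [276.5, 210.9] (241, 174, 70, 62) 2035 [[659. -42.  50.]]
plaque4 0.84 [152.6, 272.5] (121, 248, 64, 49)
[... 767 characters left out ...]
 165, 82, 71) 3945 [[ 437. -144.   50.]]
plaque4 0.59 [257.5, 210.2] (224, 191, 67, 45) 1567 [[603. -17.  50.]]
plaque4 0.59 [298.5, 162.3] (271, 151, 51, 26) 701 [[ 602. -221.   50.]]
stage 0.67 [307.8, 255.0] (254, 217, 104, 86) 5269 [[481.  56.  50.]]
stop_face 0.72 [305.7, 261.8] (254, 216, 104, 87) 5382 [[479.  72.  50.]]
sample_jar 0.7 [279.0, 179.6] (266, 163, 27, 37) 771 [[ 611. -133.   50.]]
sample_jar 0.54 [257.6, 213.0] (225, 192, 66, 44) 1507 [[599.  -9.  50.]]
sample_jar 0.28 [188.3, 200.4] (146, 169, 97, 67) 3156 [[734.  12.  50.]]
check_weight 0.74 [215.5, 270.7] (205, 252, 28, 42) 917 [[592. 148.  50.]]
parts_tray 0.76 [192.1, 200.2] (146, 170, 98, 66) 3206 [[756. -28.  20.]]
```

View pics/scene0.png

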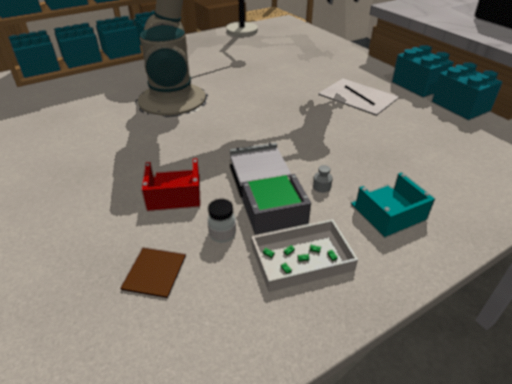

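View pics/side0.png

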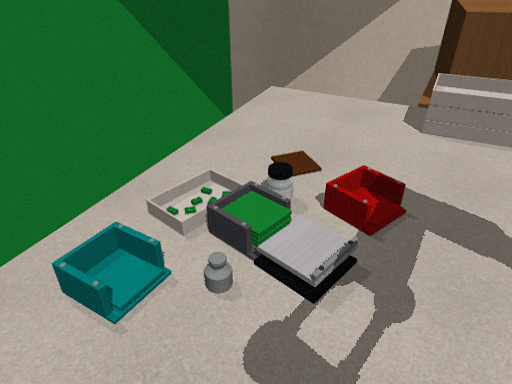

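The look-alikes are: magazines in red (172,186), turquoise (395,205) and grey (275,205), and plaques in brown (152,272) and green (272,192). I choose the grey magazine with the green top plaque. The stack is near (606,-16) and the stage is on its robot side. Next I move over it for the wrist view, which also serves as the close check.

```bash
python3 -m pendant '[[-1,-0.032,-0.026,0,0],[-1,-0.064,-0.052,0,0],[-1,-0.096,-0.078,0,0],[-1,-0.128,-0.104,0,0],[-1,-0.16,-0.13,0,0],[-1,-0.192,-0.156,0,0],[-1,-0.224,-0.182,0,0],[-1,-0.256,-0.208,0,0]]' && python3 -m pendant '[[1,-0.032,-0.026,0,0],[1,-0.064,-0.052,0,0],[1,-0.096,-0.078,0,0],[1,-0.128,-0.104,0,0],[1,-0.16,-0.13,0,0],[1,-0.192,-0.156,0,0],[1,-0.224,-0.182,0,0],[1,-0.256,-0.208,0,0]]' && python3 -m pendant '[[1,-0.03,-0.026,0,0],[1,-0.03,-0.026,0,0],[1,-0.03,-0.026,0,0]]'
python3 - <<'E'
from h import *
p=robot.snapshot("wrist");cv2.imwrite("pics/w1.png",p["color"][:,:,::-1])
print(-np.array(p["R"]).T@p["t"]);print(np.array(p["R"]).round(2))
for t in("magazine","plaque4","stage","stop_face"):
  for r in robot.trace(p,t)[:2]:
    m=r["mask"].astype(np.uint8);print(t,round(r["p"],2),r["at"],cv2.boundingRect(m),ray(p,[r["at"]],52).round(1))
    c=max(cv2.findContours(m,0,2)[0],key=cv2.contourArea); b=cv2.boxPoints(cv2.minAreaRect(c)); print(b.round().tolist(),ray(p,b,52).round(1).tolist())
E
```

```text
time: 1.47
eef_pos: [334.8, 296.0, 304.2]
tool_rot: [[-0.973, 0.231, 0.001], [0.231, 0.973, 0.001], [-0.001, 0.001, -1.0]]
force: [1.0, 0.2, 0.6]
grip_width: 85.5
time: 2.13
eef_pos: [535.8, 34.1, 304.1]
tool_rot: [[-0.973, 0.232, 0.001], [0.232, 0.973, 0.0], [-0.001, 0.0, -1.0]]
force: [0.6, 0.7, 0.0]
grip_width: 0.6
time: 2.38
eef_pos: [559.1, 1.9, 303.3]
tool_rot: [[-0.972, 0.235, -0.001], [0.235, 0.972, 0.0], [0.001, 0.0, -1.0]]
force: [-0.8, 0.3, -0.3]
grip_width: -0.1
[489.38426337  17.97701111 374.57861464]
[[ 0.23  0.97 -0.  ]
 [ 0.93 -0.22  0.28]
 [ 0.28 -0.07 -0.96]]
magazine 0.95 [63.5, 96.3] (0, 26, 131, 139) [[ 446.6 -161.2   52. ]]
[[-18.0, 144.0], [3.0, 22.0], [141.0, 46.0], [120.0, 168.0]] [[470.0, -260.4, 52.0], [373.0, -190.0, 52.0], [422.1, -74.0, 52.0], [526.1, -133.0, 52.0]]
magazine 0.87 [451.0, 275.5] (386, 217, 126, 118) [[732.4 189.4  52. ]]
[[383.0, 223.0], [509.0, 214.0], [517.0, 329.0], [392.0, 338.0]] [[650.4, 122.1, 52.0], [671.9, 254.9, 52.0], [826.1, 262.8, 52.0], [802.6, 113.5, 52.0]]
plaque4 0.9 [245.8, 209.2] (207, 167, 89, 91) [[599.9 -18.2  52. ]]
[[205.0, 255.0], [207.0, 166.0], [295.0, 169.0], [293.0, 257.0]] [[641.6, -75.3, 52.0], [545.6, -45.3, 52.0], [569.0, 41.7, 52.0], [667.2, 19.2, 52.0]]
plaque4 0.76 [44.6, 267.4] (0, 223, 91, 92) [[ 614.3 -256.    52. ]]
[[-5.0, 286.0], [22.0, 221.0], [93.0, 251.0], [65.0, 316.0]] [[622.9, -322.5, 52.0], [556.7, -256.6, 52.0], [608.2, -195.5, 52.0], [679.9, -259.1, 52.0]]
stage 0.77 [259.1, 91.0] (197, 29, 130, 134) [[486.4  23.2  52. ]]
[[188.0, 154.0], [197.0, 28.0], [327.0, 37.0], [318.0, 163.0]] [[528.9, -60.5, 52.0], [419.6, -18.8, 52.0], [454.8, 94.3, 52.0], [569.0, 64.9, 52.0]]
stop_face 0.92 [258.6, 96.4] (198, 29, 129, 133) [[491.1  21.6  52. ]]
[[190.0, 154.0], [198.0, 28.0], [327.0, 37.0], [318.0, 163.0]] [[529.5, -59.1, 52.0], [420.2, -18.1, 52.0], [454.6, 94.3, 52.0], [568.7, 65.6, 52.0]]
```

View pics/w1.png

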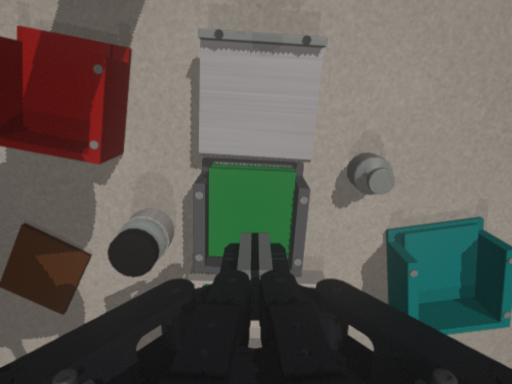

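The wrist view confirms the choice: the green plaque (about 250,210) is in the grey magazine. The stage lies ahead of it with the stop bar at rows 30-47, and the jar and weight are clear to either side. Now I refine the plaque and stop edges.

Run:
```python
from h import *
p=robot.snapshot("wrist");im=p["color"]
hsv=cv2.cvtColor(im,cv2.COLOR_RGB2HSV)
g=((hsv[:,:,0]>45)&(hsv[:,:,0]<75)&(hsv[:,:,1]>150)).astype(np.uint8);g[:,:190]=0;g[:,320:]=0;g[:150]=0
# edges
ys=range(180,228);L=[(np.where(g[y])[0].min()-.5,y) for y in ys];Rr=[(np.where(g[y])[0].max()+.5,y) for y in ys]
xs=range(215,288);F=[(x,np.where(g[:,x])[0].min()-.5) for x in xs]
print("front rows",[f[1] for f in F[::8]])
def dirn(P):
    W=ray(p,P,52)[:,:2];v=cv2.fitLine(W.astype(np.float32),cv2.DIST_HUBER,0,.01,.01).ravel();return v.round(3)
for n,P in(("L",L),("R",Rr),("F",F)):print(n,dirn(P))
for x in (215,240,265,290,310):
    print(x,im[26:60,x].mean(1).astype(int).tolist(), im[145:170,x].mean(1).astype(int).tolist())
cv2.imwrite("pics/w2.png",cv2.resize(im[20:180,180:340,::-1],None,fx=3.6,fy=3.6,interpolation=cv2.INTER_CUBIC))
```

```text
front rows [np.float64(185.5), np.float64(182.5), np.float64(175.5), np.float64(173.5), np.float64(174.5), np.float64(177.5), np.float64(179.5), np.float64(178.5), np.float64(180.5), np.float64(195.5)]
L [ 8.89000e-01 -4.58000e-01  5.87718e+02 -5.30520e+01]
R [ 9.95000e-01 -1.00000e-01  6.05587e+02  2.64450e+01]
F [ 3.02000e-01  9.53000e-01  5.67546e+02 -1.84000e+00]
215 [127, 129, 129, 129, 129, 119, 93, 70, 67, 67, 67, 67, 67, 68, 66, 63, 62, 77, 97, 100, 99, 99, 98, 97, 99, 104, 122, 140, 140, 141, 142, 143, 145, 146] [145, 145, 142, 143, 145, 144, 145, 144, 143, 141, 130, 104, 87, 82, 74, 62, 56, 61, 75, 109, 98, 72, 66, 69, 64]
240 [125, 125, 124, 126, 127, 129, 129, 126, 116, 119, 120, 118, 118, 119, 120, 118, 109, 85, 67, 80, 98, 100, 99, 98, 98, 98, 103, 109, 125, 141, 140, 141, 142, 145] [146, 146, 145, 144, 143, 144, 145, 144, 145, 144, 143, 140, 118, 94, 84, 79, 65, 55, 58, 69, 82, 96, 84, 69, 67]
265 [125, 124, 125, 124, 125, 127, 129, 129, 128, 124, 118, 115, 114, 111, 111, 111, 112, 112, 102, 74, 64, 76, 88, 90, 90, 89, 88, 92, 119, 143, 146, 142, 140, 141] [146, 146, 146, 144, 145, 144, 144, 143, 143, 143, 143, 144, 144, 141, 115, 87, 75, 67, 60, 56, 65, 77, 82, 77, 65]
290 [126, 125, 123, 123, 123, 124, 125, 126, 126, 127, 128, 125, 120, 123, 122, 120, 120, 119, 120, 118, 106, 77, 72, 86, 97, 99, 98, 97, 97, 98, 108, 128, 145, 143] [145, 145, 145, 146, 145, 144, 144, 143, 142, 142, 142, 142, 142, 143, 143, 133, 105, 84, 76, 63, 56, 56, 59, 61, 62]
310 [127, 128, 129, 130, 126, 124, 124, 127, 130, 131, 130, 127, 125, 125, 127, 124, 122, 120, 120, 119, 119, 112, 90, 67, 78, 95, 98, 98, 98, 97, 99, 120, 141, 144] [142, 140, 139, 141, 142, 140, 138, 136, 137, 138, 141, 141, 139, 138, 138, 137, 136, 136, 139, 141, 141, 140, 138, 137, 137]
```

View pics/w2.png

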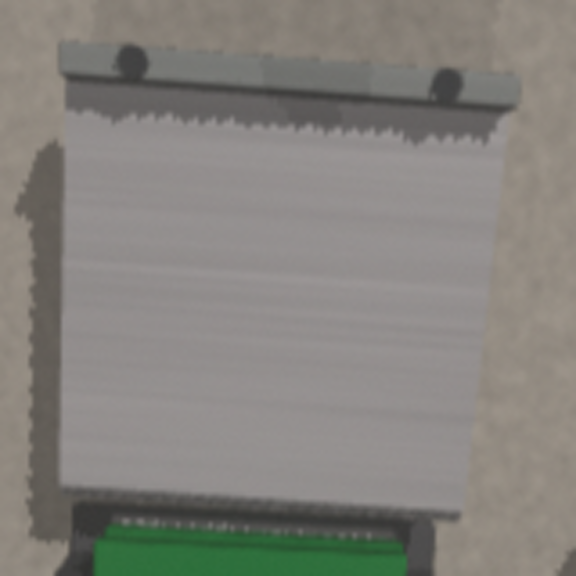

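The crop shows the stop's lower top edge running from about (198,41) to (322,49), and the bed's entry edge from about (197,155) to (308,163). I'll compute poses from these.

Run:
```python
from h import *
p=robot.snapshot("wrist")
s=3.6;c=lambda x,y:((x+.5)/s+180-.5,(y+.5)/s+20-.5)
bed=[c(60,487),c(460,517)];foot=[c(65,80),c(512,107)];top=[c(58,75),c(520,104)]
for z in(36,38,40,42,44):
    b=ray(p,bed,z)[:,:2];f=ray(p,foot,z)[:,:2];t=ray(p,top,z+12)[:,:2]
    w=f[1]-f[0];u=w/np.linalg.norm(w);n=np.array([-u[1],u[0]])
    print(z,"entrywidth",np.linalg.norm(b[1]-b[0]).round(1),"topwidth",np.linalg.norm(t[1]-t[0]).round(1),"len foot",((f.mean(0)-b.mean(0))@n).round(1),"len top",((t.mean(0)-b.mean(0))@n).round(1),"mids",b.mean(0).round(1),f.mean(0).round(1),t.mean(0).round(1),"slide",n.round(3))
pl=[c(95,541),c(407,556)]
P=ray(p,pl,52);print("plaque front",P.round(1),np.linalg.norm(P[1]-P[0]))
print(robot.sense()["eef_pos"],robot.sense()["tool_rot"].round(3))
```

```text
36 entrywidth 119.1 topwidth 120.4 len foot 112.1 len top 111.4 mids [550.6   3.3] [443.6  36.6] [444.2  36.4] slide [-0.959  0.283]
38 entrywidth 118.4 topwidth 119.7 len foot 111.4 len top 110.7 mids [550.2   3.4] [443.9  36.5] [444.5  36.3] slide [-0.959  0.283]
40 entrywidth 117.7 topwidth 118.9 len foot 110.7 len top 110.0 mids [549.8   3.5] [444.1  36.4] [444.8  36.2] slide [-0.959  0.283]
42 entrywidth 117.0 topwidth 118.2 len foot 110.1 len top 109.4 mids [549.5   3.6] [444.4  36.3] [445.   36.1] slide [-0.959  0.283]
44 entrywidth 116.3 topwidth 117.5 len foot 109.4 len top 108.7 mids [549.1   3.7] [444.6  36.2] [445.3  36. ] slide [-0.959  0.283]
plaque front [[547.7 -44.6  52. ]
 [572.5  41.3  52. ]] 89.37403573932322
[557.46974212   4.96679443 304.22852898] [[-0.973  0.23   0.   ]
 [ 0.23   0.973  0.   ]
 [-0.     0.    -1.   ]]
```

```bash
python3 -m pendant '[[1,-0.02,-0.003,0.02,0.02],[1,-0.04,-0.006,0.05,0.052],[1,-0.069,-0.009,0.08,0.052],[1,-0.069,-0.009,0.11,0.052],[1,-0.069,-0.009,0.135,0.052],[1,-0.069,-0.009,0.15,0.052],[1,-0.069,-0.009,0.16,0.052],[1,-0.069,-0.009,0.16,0.052]]' && python3 -m pendant '[[1,0,0,0.002,0],[1,0,0,0.002,0],[1,0,0,0.002,0],[1,0,0,0.002,0]]'
python3 - <<'E'
from h import *
s=robot.sense();e=s["eef_pos"];R=s["tool_rot"];tip=e+R[:,2]*73
n=np.array([-.961,.277]);d=tip[:2]-[608.1,-15.5];print(tip,"plaque frame",d@n,d@[-n[1],-n[0]],R[:,0],s["force"])
p=robot.snapshot("side");cv2.imwrite("pics/s3.png",cv2.resize(p["color"][150:300,190:370,::-1],None,fx=4,fy=4))
E
```

```text
time: 3.4
eef_pos: [621.7, -20.1, 141.7]
tool_rot: [[-0.96, 0.281, -0.004], [0.281, 0.96, 0.001], [0.004, -0.001, -1.0]]
force: [0.0, -0.1, 0.3]
grip_width: -0.0
time: 3.73
eef_pos: [623.8, -20.9, 143.3]
tool_rot: [[-0.959, 0.282, 0.003], [0.282, 0.959, -0.0], [-0.003, 0.0, -1.0]]
force: [-0.2, 0.4, 0.2]
grip_width: -0.2
[623.95405078 -20.9163057   70.33393449] plaque frame -16.736059477564485 -9.596641847177805 [-0.95947849  0.28176943 -0.00264899] [-0.22113751  0.43622217  0.19266322]
```

View pics/s3.png

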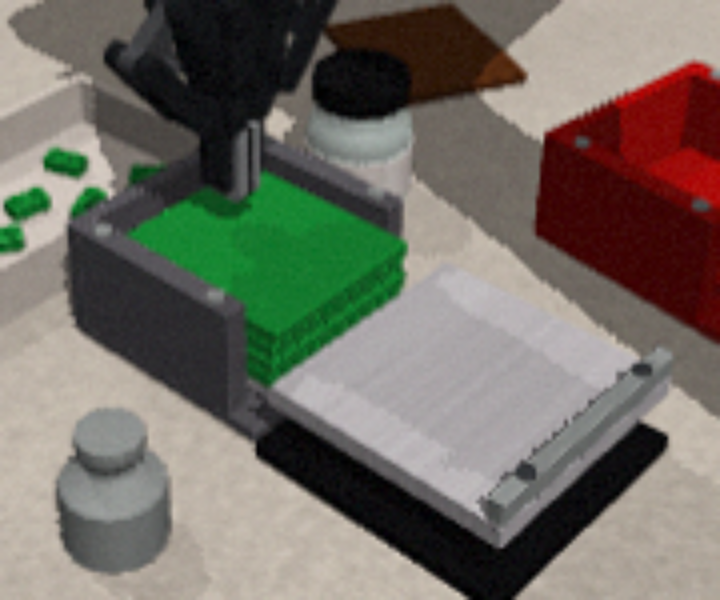

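The tips are in line over the plaque's rear half and clear of the walls. I descend gently from here.

```bash
python3 -m pendant '[[1,0,0,0.005,0],[1,0,0,0.01,0],[1,0,0,0.013,0],[1,0,0,0.014,0],[1,0,0,0.014,0],[1,0,0,0.014,0]]' && python3 -m pendant '[[1,0,0,0.0005,0],[1,0,0,0.001,0],[1,0,0,0.0015,0],[1,0,0,0.0015,0]]'; python3 -m pendant '[[1,0,0,0.0005,0],[1,0,0,0.0005,0]]'
```

```text
time: 4.28
eef_pos: [623.1, -20.9, 127.6]
tool_rot: [[-0.959, 0.282, -0.0], [0.282, 0.959, 0.0], [0.0, 0.0, -1.0]]
force: [0.5, -0.3, 0.0]
grip_width: 0.1
time: 4.62
eef_pos: [623.1, -20.9, 126.4]
tool_rot: [[-0.959, 0.282, 0.0], [0.282, 0.959, 0.0], [-0.0, 0.0, -1.0]]
force: [-0.4, -0.9, 0.5]
grip_width: 0.0
time: 4.78
eef_pos: [623.1, -20.9, 125.9]
tool_rot: [[-0.959, 0.282, -0.0], [0.282, 0.959, 0.0], [0.0, 0.0, -1.0]]
force: [-0.0, 0.1, 0.9]
grip_width: -0.2
```

```bash
python3 -m pendant '[[1,0,0,0.0005,0],[1,0,0,0.0005,0]]';python3 -m pendant '[[1,0,0,0.0004,0],[1,0,0,0.0004,0]]'
```

```text
time: 4.95
eef_pos: [623.1, -20.9, 125.3]
tool_rot: [[-0.959, 0.282, -0.0], [0.282, 0.959, 0.0], [0.0, 0.0, -1.0]]
force: [-0.4, 1.2, -0.6]
grip_width: -0.2
time: 5.12
eef_pos: [623.1, -20.9, 124.9]
tool_rot: [[-0.959, 0.282, -0.0], [0.282, 0.959, 0.0], [0.0, 0.0, -1.0]]
force: [-0.7, -0.1, -0.2]
grip_width: -0.1
```

```bash
python3 -m pendant '[[1,0,0,0.0003,0],[1,0,0,0.0003,0]]'
```

```text
time: 5.28
eef_pos: [623.1, -20.9, 124.6]
tool_rot: [[-0.959, 0.282, -0.0], [0.282, 0.959, 0.0], [0.0, 0.0, -1.0]]
force: [-0.5, 0.3, -0.8]
grip_width: 0.2
```

```bash
python3 -m pendant '[[1,0,0,0.0003,0],[1,0,0,0.0003,0]]';python3 -m pendant '[[1,0,0,0.0003,0],[1,0,0,0.0003,0]]'
```

```text
time: 5.45
eef_pos: [623.2, -20.9, 124.4]
tool_rot: [[-0.959, 0.282, 0.0], [0.282, 0.959, 0.0], [-0.0, 0.0, -1.0]]
force: [0.5, 0.1, -0.0]
grip_width: 0.1
time: 5.62
eef_pos: [623.2, -20.9, 124.3]
tool_rot: [[-0.959, 0.282, 0.0], [0.282, 0.959, 0.0], [-0.0, 0.0, -1.0]]
force: [0.2, 0.6, 0.8]
grip_width: -0.1
```

```bash
python3 -m pendant '[[1,0,0,0.0002,0],[1,0,0,0.0002,0],[1,0,0,0.0002,0]]'
```

```text
time: 5.87
eef_pos: [623.1, -20.9, 124.2]
tool_rot: [[-0.959, 0.282, 0.0], [0.282, 0.959, 0.0], [-0.0, 0.0, -1.0]]
force: [-0.4, 0.1, 3.5]
grip_width: -0.2
```

```bash
python3 -m pendant '[[1,0,0,0,0],[1,0,0,0,0]]'|grep -E "force|eef";python3 -m pendant '[[1,0,0,0.0002,0],[1,0,0,0.0002,0]]'|grep -E "force|eef"
```

```text
eef_pos: [623.2, -20.9, 124.2]
force: [-2.2, -0.2, 4.1]
eef_pos: [623.2, -20.9, 124.1]
force: [-0.9, 1.1, 4.9]
```

```bash
python3 -m pendant '[[1,0,0,0.0001,0],[1,0.001,0,0.0001,0],[1,0.003,0,0.0001,0],[1,0.005,0,0.0001,0],[1,0.007,0,0.0001,0]]'|grep -E "force|eef"; python3 -m pendant '[[1,0.003,0,0,0],[1,0.006,0,0,0],[1,0.009,0,0,0]]'|grep -E "force|eef"
```

```text
eef_pos: [617.1, -19.0, 124.1]
force: [1.4, -0.0, 5.1]
eef_pos: [608.3, -16.4, 124.1]
force: [1.0, -0.7, 5.6]
```

```bash
cat > look.py <<'E'
import sys
from h import *
p=robot.snapshot("wrist");im=p["color"]
cv2.imwrite(f"pics/{sys.argv[1]}.png",im[:,:,::-1])
q=robot.snapshot("side");cv2.imwrite(f"pics/{sys.argv[1]}s.png",cv2.resize(q["color"][150:300,190:370,::-1],None,fx=4,fy=4))
hsv=cv2.cvtColor(im,cv2.COLOR_RGB2HSV)
g=((hsv[:,:,0]>45)&(hsv[:,:,0]<75)&(hsv[:,:,1]>150)).astype(np.uint8)
c=max(cv2.findContours(g,0,2)[0],key=cv2.contourArea);print(cv2.boundingRect(c))
n=np.array([-.961,.277]);u=np.array([.277,.961]);C=np.array([608.1,-15.5])
P=ray(p,c.reshape(-1,2),52)[:,:2]-C
s=P@n;l=P@u
print("plaque top (z52) slide min/max",np.percentile(s,[1,99]).round(1),"lat",np.percentile(l,[1,99]).round(1))
st=robot.sense();t=st["eef_pos"][:2]-C;print("tip",(t@n).round(1),(t@u).round(1),st["eef_pos"][2].round(2),st["force"].round(1),st["time"])
E
python3 look.py a1
```

```text
(160, 121, 195, 167)
plaque top (z52) slide min/max [-22.3  59.8] lat [-44.6  43.9]
tip 0.3 -0.8 124.04 [-0.1 -0.2  5.7] 6.9667
```

View pics/a1.png

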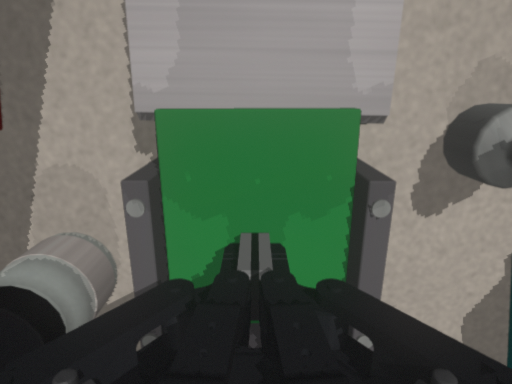

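The plaque is sliding: its front edge, at row 108, is now over the stage. I continue the drag.

```bash
sed -i 's/^g=.*/I=im.astype(int);g=((I[:,:,1]>I[:,:,0]+35)\&(I[:,:,1]>I[:,:,2]+35)).astype(np.uint8)/' look.py; python3 -m pendant '[[1,0.003,0,0,0],[1,0.006,0,0,0],[1,0.009,0,0,0],[1,0.012,0,0,0],[1,0.015,0,0,0],[1,0.018,0,0,0]]'|grep -E "force|eef"; python3 look.py a2;  python3 -m pendant '[[1,0.003,0,0,0],[1,0.006,0,0,0],[1,0.009,0,0,0],[1,0.012,0,0,0],[1,0.015,0,0,0]]'|grep -E "force|eef";python3 look.py a3
```

```text
eef_pos: [591.0, -11.3, 124.1]
force: [1.6, -0.5, 4.7]
(155, 109, 205, 179)
plaque top (z52) slide min/max [-4.3 83.1] lat [-44.7  44.6]
tip 18.3 -0.7 124.03 [0.2 1.1 5.6] 7.5667
eef_pos: [576.6, -7.1, 124.1]
force: [2.2, -0.4, 5.5]
(155, 109, 205, 179)
plaque top (z52) slide min/max [10.7 98.1] lat [-44.7  44.7]
tip 33.3 -0.6 124.01 [0.5 0.5 5.6] 8.0833
```

```bash
python3 -m pendant '[[1,0.003,0,0,0],[1,0.006,0,0,0],[1,0.009,0,0,0],[1,0.012,0,0,0]]'|grep -E "force|eef"; python3 -m pendant '[[1,0.002,0,0,0],[1,0.004,0,0,0],[1,0.004,0,0,0]]'|grep -E "force|eef"; python3 look.py a4
```

```text
eef_pos: [565.1, -3.7, 124.0]
force: [1.4, -0.4, 6.0]
eef_pos: [560.8, -2.5, 124.0]
force: [0.3, -1.1, 4.6]
(156, 109, 204, 179)
plaque top (z52) slide min/max [ 27.2 114.7] lat [-44.6  44.7]
tip 49.0 -0.6 124.0 [ 0.3 -0.1  5.9] 8.7667
```

```bash
python3 -m pendant '[[1,0.002,0,0,0],[1,0.004,0,0,0],[1,0.004,0,0,0]]'|grep -E "force|eef"; python3 look.py a5
```

```text
eef_pos: [557.0, -1.4, 124.0]
force: [0.6, -0.8, 5.8]
(157, 109, 202, 179)
plaque top (z52) slide min/max [ 31.3 118.8] lat [-44.5  44.7]
tip 53.0 -0.6 123.98 [ 0.5 -0.   5.1] 9.1167
```

```bash
for i in 1 2 3; do python3 -m pendant '[[1,0.002,0,0,0],[1,0.004,0,0,0],[1,0.004,0,0,0]]'|grep -E "force|eef"; done; python3 look.py a6
```

```text
eef_pos: [553.0, -0.2, 123.9]
force: [0.3, -0.5, 5.9]
eef_pos: [548.9, 1.0, 123.8]
force: [0.5, -0.3, 5.6]
eef_pos: [544.9, 2.1, 123.7]
force: [-0.2, -0.3, 5.4]
(157, 109, 202, 179)
plaque top (z52) slide min/max [ 44.2 131.7] lat [-44.3  44.5]
tip 65.6 -0.6 123.64 [-0.2 -0.5  6.2] 9.9667
```

View pics/a6s.png

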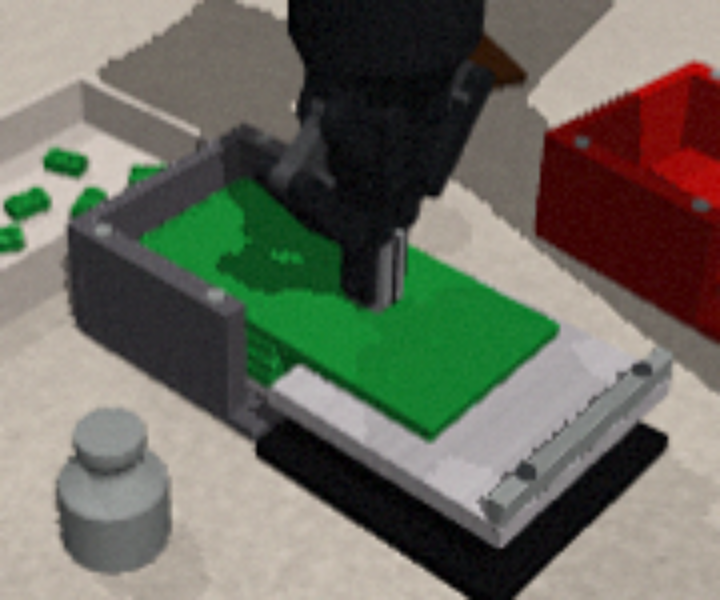

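The plaque rests on both the stack and the stage, its lead edge on the bed and its rear still on the stack. I continue.

```bash
for i in 1 2 3; do python3 -m pendant '[[1,0.002,0,0,0],[1,0.004,0,0,0],[1,0.004,0,0,0]]'|grep -E "force|eef"; done; python3 look.py a7
```

```text
eef_pos: [540.9, 3.3, 123.6]
force: [0.4, 0.2, 5.4]
eef_pos: [537.0, 4.4, 123.5]
force: [0.6, -0.8, 4.5]
eef_pos: [533.2, 5.5, 123.5]
force: [0.4, 0.4, 4.8]
(157, 109, 202, 179)
plaque top (z52) slide min/max [ 56.6 144. ] lat [-44.1  44.3]
tip 77.8 -0.6 123.44 [-0.7  0.4  5.6] 10.8167
```

```bash
for i in 1 2 ; do python3 -m pendant '[[1,0.002,0,0,0],[1,0.004,0,0,0],[1,0.004,0,0,0]]'|grep -E "force|eef"; done; python3 -m pendant '[[1,0.002,0,0,0],[1,0.002,0,0,0]]'|grep -E "force|eef"; python3 look.py a8
```

```text
eef_pos: [529.5, 6.6, 123.4]
force: [-0.2, -0.5, 3.5]
eef_pos: [524.7, 7.9, 122.9]
force: [-0.4, -0.1, 0.1]
eef_pos: [523.4, 8.3, 123.2]
force: [0.2, 1.1, 0.5]
(158, 120, 200, 168)
plaque top (z52) slide min/max [ 67.  149.2] lat [-43.5  43.9]
tip 87.4 -0.5 123.36 [-1.1 -0.1  0.4] 11.5833
```

Contact is lost, so the rear has dropped off the stack. I follow it down gently.

```bash
for i in 1 2 3 4; do python3 -m pendant '[[1,0,0,0.0004,0],[1,0,0,0.0004,0]]'|grep -E "force|eef"; done
```

```text
eef_pos: [524.3, 8.2, 123.1]
force: [-1.4, -0.1, -0.2]
eef_pos: [524.3, 8.1, 122.7]
force: [-0.1, -0.8, -0.1]
eef_pos: [524.3, 8.1, 122.3]
force: [0.4, -0.6, -0.1]
eef_pos: [524.3, 8.1, 121.9]
force: [0.4, -0.3, -0.8]
```

```bash
for i in 1 2 3; do python3 -m pendant '[[1,0,0,0.0003,0],[1,0,0,0.0003,0]]'|grep -E "force|eef"; done
```

```text
eef_pos: [524.3, 8.2, 121.7]
force: [-0.2, 0.0, -0.7]
eef_pos: [524.3, 8.2, 121.5]
force: [-0.1, 0.3, 0.5]
eef_pos: [524.3, 8.2, 121.3]
force: [-0.1, -0.2, 2.8]
```

```bash
for i in 1 2; do python3 -m pendant '[[1,0,0,0.0002,0],[1,0,0,0.0002,0]]'|grep -E "force|eef"; done; python3 look.py a9
```

```text
eef_pos: [524.3, 8.2, 121.2]
force: [-1.1, 0.4, 4.1]
eef_pos: [524.3, 8.2, 121.2]
force: [-0.8, 0.2, 6.5]
(156, 118, 204, 170)
plaque top (z52) slide min/max [ 67.2 149.1] lat [-43.4  43.8]
tip 87.1 -0.5 121.13 [-0.9  0.3  6.7] 13.1833
```

View pics/a9.png

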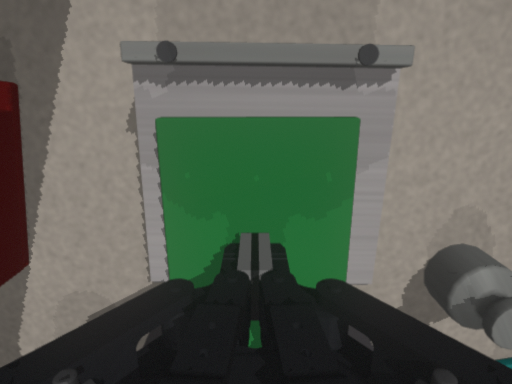

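The plaque lies on the stage, its front edge at row 117 and the stop's face edge at row 66, square by eye. I compute the gap.

```bash
cat > gap.py <<'E'
from h import *
p=robot.snapshot("wrist");I=p["color"].astype(int)
n=np.array([-.961,.277]);u=np.array([.277,.961]);C=np.array([608.1,-15.5])
gr=(I[:,:,1]>I[:,:,0]+35)&(I[:,:,1]>I[:,:,2]+35)
xs=np.arange(180,340)
F=[(x,np.where(gr[20:,x])[0].min()+20-.5) for x in xs]
def fit(P,z):
    W=ray(p,P,z)[:,:2]-C;s=W@n;l=W@u;k=np.polyfit(l,s,1);return round(np.polyval(k,4),1),round(np.degrees(k[0]),2),round(l.mean(),1)
print("plaque front @top z49",fit(F,49))
m=I.mean(2)
E=[]
for x in list(range(185,345,3)):
    c=m[40:80,x];d=np.diff(c);E.append((x,40+np.argmin(d)+.5))
print(E[::8]);print("stop top edge z53",fit(E,53))
G=np.where(gr[:,:].sum(1)>100)[0];y=G.min()+30;r=np.where(gr[y])[0];W=ray(p,[(r.min(),y),(r.max(),y)],49)[:,:2]-C;print("plaque lat",(W@u).round(1))
s=robot.sense();t=s["eef_pos"][:2]-C;print("tip",t@n,s["force"],s["time"])
E
python3 gap.py
```

```text
plaque front @top z49 (np.float64(149.3), np.float64(-0.25), np.float64(1.3))
[(185, np.float64(61.5)), (209, np.float64(61.5)), (233, np.float64(61.5)), (257, np.float64(61.5)), (281, np.float64(62.5)), (305, np.float64(62.5)), (329, np.float64(63.5))]
stop top edge z53 (np.float64(171.4), np.float64(-1.05), np.float64(3.2))
plaque lat [-44.1  44.4]
tip 87.04004919531722 [-1.11285745  0.2690442   6.63717956] 13.2333
```

```bash
python3 -m pendant '[[1,0.002,0,0,0],[1,0.004,0,0,0],[1,0.006,0,0,0]]'|grep -E "force|eef"; python3 -m pendant '[[1,0.002,0,0,0],[1,0.004,0,0,0],[1,0.006,0,0,0],[1,0.008,0,0,0],[1,0.01,0,0,0],[1,0.01,0,0,0]]'|grep -E "force|eef";python3 gap.py
```

```text
eef_pos: [519.5, 9.7, 121.2]
force: [1.2, 0.0, 4.8]
eef_pos: [509.2, 12.7, 121.2]
force: [0.3, -0.6, 6.0]
plaque front @top z49 (np.float64(165.0), np.float64(-0.24), np.float64(1.5))
[(185, np.float64(78.5)), (209, np.float64(78.5)), (233, np.float64(74.5)), (257, np.float64(78.5)), (281, np.float64(71.5)), (305, np.float64(57.5)), (329, np.float64(46.5))]
stop top edge z53 (np.float64(185.2), np.float64(5.94), np.float64(3.4))
plaque lat [-43.4  44.6]
tip 102.82511380532245 [0.24857683 0.1621134  6.66544227] 14.0333
```

Moved 16 mm with no slip. About 6 mm remain, so I take 1 mm steps and watch the slide force.

```bash
for i in 1 2 3 4 5 6; do python3 -m pendant '[[1,0.0005,0,0,0],[1,0.001,0,0,0]]'|grep -E "force|eef"|tr '\n' ' ';echo; done;python3 gap.py
```

```text
eef_pos: [508.8, 12.9, 121.2] force: [1.4, -0.5, 4.8] 
eef_pos: [507.8, 13.1, 121.2] force: [1.0, -0.1, 5.3] 
eef_pos: [506.9, 13.4, 121.2] force: [1.8, 0.2, 4.8] 
eef_pos: [505.9, 13.7, 121.2] force: [1.1, 0.2, 6.3] 
eef_pos: [505.0, 14.0, 121.2] force: [1.5, -0.4, 4.4] 
eef_pos: [504.2, 14.2, 121.2] force: [2.0, -0.6, 4.2] 
plaque front @top z49 (np.float64(168.9), np.float64(-1.05), np.float64(1.5))
[(185, np.float64(65.5)), (209, np.float64(63.5)), (233, np.float64(61.5)), (257, np.float64(78.5)), (281, np.float64(40.5)), (305, np.float64(67.5)), (329, np.float64(72.5))]
stop top edge z53 (np.float64(194.0), np.float64(1.78), np.float64(3.5))
plaque lat [-43.5  44.8]
tip 108.13250410618586 [ 2.43419059 -1.07217804  5.83846074] 15.0833
```

The plaque turned to -1.05°, the stop's own angle, so it has met the stop. I press on a little to seat it.

```bash
for i in 1 2 3; do python3 -m pendant '[[1,0.0005,0,0,0],[1,0.001,0,0,0]]'|grep -E "force|eef"|tr '\n' ' ';echo; done;python3 gap.py; python3 look.py b1
```

```text
eef_pos: [503.3, 14.4, 121.2] force: [2.6, -1.3, 5.0] 
eef_pos: [502.3, 14.7, 121.2] force: [2.8, -1.0, 5.5] 
eef_pos: [501.4, 15.0, 121.2] force: [1.7, -1.3, 5.4] 
plaque front @top z49 (np.float64(168.9), np.float64(-1.09), np.float64(1.5))
[(185, np.float64(65.5)), (209, np.float64(70.5)), (233, np.float64(57.5)), (257, np.float64(65.5)), (281, np.float64(71.5)), (305, np.float64(72.5)), (329, np.float64(59.5))]
stop top edge z53 (np.float64(196.4), np.float64(1.2), np.float64(3.4))
plaque lat [-43.4  45. ]
tip 111.10342320421849 [ 2.3696292  -1.75522676  5.52431165] 15.6333
(158, 124, 203, 164)
plaque top (z52) slide min/max [ 91.6 170.4] lat [-43.3  44.5]
tip 111.1 -0.3 121.17 [ 2.1 -1.   5.8] 15.7333
```

View pics/b1.png

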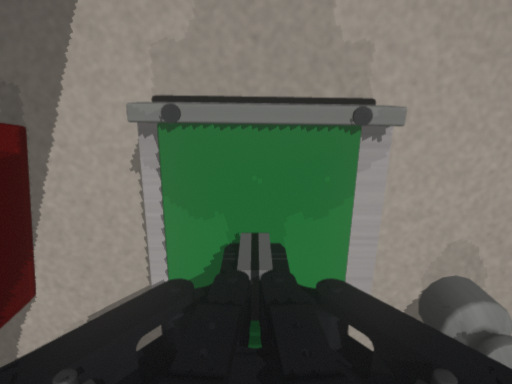

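The front edge stayed put while the tips slid 3 mm, and no gap is visible at the bar (row 125), so it is flush. I release upwards.

```bash
python3 -m pendant '[[1,0,0,-0.001,0],[1,0,0,-0.003,0],[1,0,0,-0.01,0],[1,0,0,-0.03,0],[1,0,0,-0.06,0],[1,0,0,-0.09,0],[1,0,0,-0.12,0],[1,0,0,-0.15,0]]'|grep -E "force|eef"; python3 -m pendant '[[1,-0.03,0,-0.01,0],[1,-0.06,0,-0.03,0],[1,-0.06,0,-0.03,0],[1,-0.06,0,-0.03,0]]'|grep -E "force|eef"
python3 look.py c1
python3 - <<'E'
import cv2
a=cv2.imread("pics/c1.png");b=cv2.imread("pics/c1s.png")
a=cv2.resize(a[40:300,150:370],None,fx=1.8,fy=1.8,interpolation=2);b=cv2.resize(b,(400,333))
import numpy as np
h=max(a.shape[0],333);o=np.zeros((h,a.shape[1]+400,3),np.uint8);o[:a.shape[0],:a.shape[1]]=a;o[:333,a.shape[1]:]=b
cv2.imwrite("pics/c1m.png",o)
E
```

```text
eef_pos: [499.2, 15.4, 272.0]
force: [-0.0, 0.5, -0.4]
eef_pos: [558.7, -2.1, 301.4]
force: [-1.8, 0.2, -0.9]
(209, 41, 96, 108)
plaque top (z52) slide min/max [ 71.8 170.3] lat [-44.   44.8]
tip 53.6 -0.8 299.68 [-1.3 -0.6 -0.3] 16.8333
```

View pics/c1m.png

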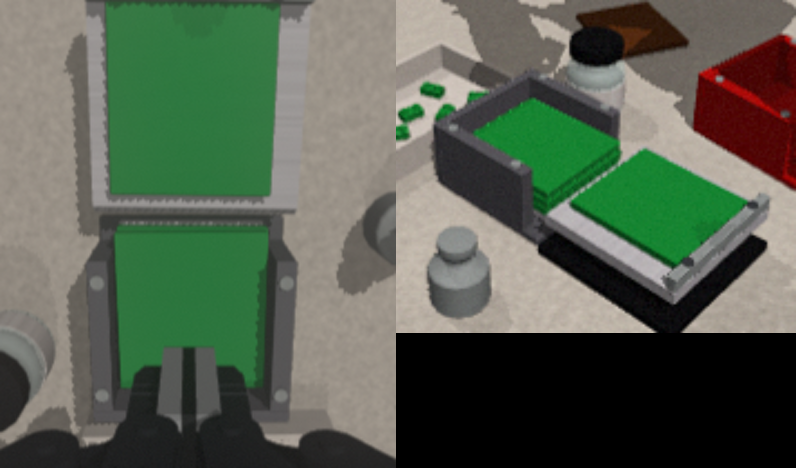

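The plaque lies flat against the stop, the remaining stack is neat, and the bystanders look untouched. I hand in.

```bash
python3 -c "
from rig import robot
print(robot.sense()['time'],robot.sense()['dq'].round(2));print(robot.sign_off())"
```

```text
16.8333 [ 0.06 -0.22  1.34 -0.08 -0.22  0.06]
the job is handed in; nothing more can be done
None
```

I slid the green top plaque out of the grey magazine and seated it flush against the stage's end stop. I then let go and handed in at 16.8 s on the robot's clock. I used shut fingertips pressed on its top with about 5–7 N (6.7 N was the most I read) and followed it down about 3 mm onto the bed.

**Last checks:**
- **Flush:** the front edge stayed put while the tips slid 3 mm further, and no gap showed at the stop.
- **Square:** the plaque turned to about -1.05°, which matches the angle measured for the stop.
- **Centred:** it sits about 4 mm off the middle of the stop; the limit is 15 mm.
- **Surroundings:** in the last pictures the other three plaques are neatly in the magazine, and nothing around them looks disturbed. I judged this by eye and did not measure it.

**Disagreements:**
- **Stop position:** the estimate from a distance (about 171–172 mm from the plaque's starting centre along the slide) was 2–3 mm beyond the seated front edge, measured at 169 mm. Shadow at the stop and the camera calibration could explain that. I trusted the contact evidence.
- **Automatic stop detection:** it became unusable once the plaque's front edge was within about 6 mm of the stop, so I ignored it there.

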